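# Spray booth stop-button check

### The job

Check the spray booth's emergency stop: push the red mushroom button down until it latches and let go to see that it stays in, then twist it clockwise by pushing an ear sideways so that it pops out again. After that press the green start button fully down and let it come back. Do it all by touch with the fingertips: do not pinch the button or lift or shift anything else, and leave the black button alone.

Things in the scene. Friction and masses are not known exactly. Their poses are not given: they have to be found in the camera images.
- stop_box: A 100 x 100 x 70 mm tall box bolted to the table, yaw within +-0.5 rad; grey with yellow top: the STOP box. A red mushroom button stands on the middle of its top. Its origin is the centre of its underside on the table, z up, x = box front-to-back direction (the front, -x, faces the robot at yaw 0), y = to its left. The mushroom's turning axis is vertical through the origin.
- stop_press (a joint): How far the red mushroom is pushed in, m: 0 = out, 0.011 = bottomed. It must be pushed beyond about 0.009 to latch and then rests near 0.009 by itself; pressing takes 3 N at first and about 8 N at the latch, straight down, so go by depth (or a force stop above 15 N), not by first contact. Only twisting lets it out: it then springs to 0 at once. Pushing less lets it spring back.
- stop_twist (a joint): How far the red mushroom is turned clockwise seen from above, rad: 0 = rest, 0.9 = end stop. It lets the latch go near 0.5, needs about 2 N pushed sideways on an ear, and a spring turns it back to 0 when let go. The turning centre is the vertical axis through the middle of the stop box.
- stop_top (a point): Centre of the red mushroom's nearly flat top (24 mm dia flat, 44 mm dia head), 112 mm above the table when out, 9 mm lower when latched. Press here, straight down. z up, x and y turn with the head (as the box's at rest).
- left_ear (a point): Middle of the front flank of the LEFT ear, 36 mm left of the turning axis, 100 mm above the table when out. Two straight ears (13 mm wide, 12 mm tall, a white line on top) stick out of the mushroom's rim to 46 mm either side of the axis, along the box's y. When out, ears span 94 to 106 mm above the table; latched, 85 to 97 mm. Pushing this flank to the box's +x (away from its front) turns the head clockwise; when latched, the ears are 15 mm above the box top.
- right_ear (a point): Middle of the back flank of the RIGHT ear, 36 mm right of the axis, same height. Pushing this flank to the box's -x also turns the head clockwise.
- left_front: Collider strip of the red head: the front-facing flank of the left ear and the adjoining quarter of the mushroom's rim (for the no-pinching rule); its origin lies on the head's turning axis at the level of the box top when the head is out.
- left_back: Collider strip of the red head: the back-facing flank of the left ear and the adjoining quarter of the mushroom's rim (for the no-pinching rule); its origin lies on the head's turning axis at the level of the box top when the head is out.
- right_front: Collider strip of the red head: the front-facing flank of the right ear and the adjoining quarter of the mushroom's rim (for the no-pinching rule); its origin lies on the head's turning axis at the level of the box top when the head is out.
- right_back: Collider strip of the red head: the back-facing flank of the right ear and the adjoining quarter of the mushroom's rim (for the no-pinching rule); its origin lies on the head's turning axis at the level of the box top when the head is out.
- start_box: A 100 x 100 x 70 mm tall box bolted to the table, yaw within +-0.5 rad; grey with bare aluminium top, with the round GREEN start button in the middle of its top. Its origin is the centre of its underside on the table, z up, x = box front-to-back direction (the front, -x, faces the robot at yaw 0), y = to its left.
- start_button (a joint): How far the green button is pressed, m: 0 = out, 0.006 = fully down (5 N). It springs back when let go.
- start_button_top (a point): Centre of the green button's top, 32 mm dia, 92 mm above the table when out; press straight down.
- jog_box: A 100 x 100 x 70 mm tall box bolted to the table, yaw within +-0.5 rad; grey with bare aluminium top, with a round BLACK button, otherwise like the start box. Leave it alone. Its origin is the centre of its underside on the table, z up, x = box front-to-back direction (the front, -x, faces the robot at yaw 0), y = to its left.
- jog_button (a joint): How far the black button is pressed, m (0 = out, 0.006 = down).
- small_tin: Bystander, loose: small closed paint tin, green band, 50 dia x 70 tall (mm), standing among or around the boxes; origin at the centre of its underside.
- mix_cup: Bystander, loose: white open mixing cup, 52 dia x 65 tall (mm), standing among or around the boxes; origin at the centre of its underside.
- tape_roll: Bystander, loose: yellow tape roll lying flat, 90 dia x 30 tall (mm), standing among or around the boxes; origin at the centre of its underside.
- paint_tin: Bystander, loose: paint tin with yellow band, 72 dia x 100 tall (mm), standing among or around the boxes; origin at the centre of its underside.
- gun_cup: Bystander, loose: aluminium spray-gun cup, 66 dia x 112 tall (mm), standing among or around the boxes; origin at the centre of its underside.
- sanding_block: Bystander, loose: cork sanding block 70 x 120 x 35 (mm), standing among or around the boxes; origin at the centre of its underside.
- thinner: Bystander, loose: amber bottle 54 dia x 130 tall (mm), standing among or around the boxes; origin at the centre of its underside.

How it is judged (in metres and radians):
On the way, in this order (a step that is already met when the one before it is completed fails the run):
1. the red button is latched in and stays in with no finger on it (value of joint stop_press above 0.0075 m and contact force between stop_press and the fingers below 0.2 N and value of joint stop_twist below 0.15 rad), for 0.2 s.
2. the red button is twisted clockwise while in (value of joint stop_press above 0.005 m and value of joint stop_twist above 0.3 rad), for 0.02 s.
3. the red button has popped out (value of joint stop_press below 0.002 m), for 0.2 s.
4. the green button is pressed down with the red one out (value of joint start_button above 0.0045 m and value of joint stop_press below 0.002 m), for 0.05 s.
At the end, for the whole second after the job is handed in: Red button out (within 2 mm) and turned back to rest (within 0.12 rad), green and black buttons out (within 1.5 mm), every loose thing at rest within 20 mm of where it stood (value of joint stop_press below 0.002 m and value of joint stop_twist below 0.12 rad and value of joint each of start_button, jog_button below 0.0015 m and distance of each of small_tin, mix_cup, tape_roll, paint_tin, gun_cup, sanding_block, thinner from where it was at the start of the episode below 0.02 m and linear speed of each of small_tin, mix_cup, tape_roll, paint_tin, gun_cup, sanding_block, thinner below 0.02 m/s); the robot touches nothing.
It fails at once if the red button is pinched (an ear or the rim squeezed from both sides, over 1 N each) (contact force between each of left_front, left_back and the fingers above 1 N or contact force between each of right_front, right_back and the fingers above 1 N).
It fails at once if the black button is pressed (over 2 mm) (value of joint jog_button above 0.002 m).
It fails at once if a loose thing is lifted, carried or shoved by more than 20 mm (distance of any of small_tin, mix_cup, tape_roll, paint_tin, gun_cup, sanding_block, thinner from where it was at the start of the episode above 0.02 m).
It also fails if it takes over 53 s, if anything falls off the work surface, if the arm or the gripper's body presses on something with over 40 N, if the wrist force passes 120 N, or if a joint passes its speed limit or range.

### The arm

A 7-joint arm with a two-finger parallel gripper is mounted at the origin on the work surface. World frame = base frame: x ahead of the robot, y to its left, z up, the work surface at z = 0. Lengths are in mm, angles in rad, forces in N, time in s.
With the tool pointing down it reaches from about 350 to 775 mm from the base axis. Payload 3.1 kg.
Tool frame: the origin (TCP) lies between the finger pads; the fingertips stand 14 mm ahead of it and the grasp point (between the pads) lies 5 mm behind it; z points along the fingers, x is the direction in which the jaws open and shut, and the axes are right-handed (so a half turn about z gives the same grasp; the last joint's range is limited). The gripper opens to 85 mm and grips with 20 to 120 N. Pads are 22 mm wide; open, the fingers measure 114 mm over their backs; the gripper's body (76 mm by 85 mm) begins 54 mm behind the grasp point. The pads swing forward as they close: fully open they stand 13 mm farther back than shut.
Start: joints at [-1.301, 0.311, 0.014, 1.512, -0.004, 1.319, -0.027], TCP at [168.697, 523.506, 245.304] pointing down, gripper open.
Joint ranges: [-2.7, 2.7], [-0.3, 1.91], [-1.27, 1.3], [0.12, 2.57], [-1.44, 4.58], [0.2, 2.03], [-3.05, 3.05]. Speed limits (rad/s): [2.79, 2.79, 3.14, 3.14, 3.14, 3.14, 3.14].

### API

Orientations are given as a 3x3 rotation matrix whose columns are the frame's x, y, z axes.
In Python, from station import robot, eyes, models gives the robot as it stands.
- The arm moves only by the tool move_arm, never from a script. Its arguments are lists of equal length, an entry for each row: "gripper": the opening, from 0 (shut) to 1 (fully open); "xyz": the shift along the tool's x, y, z in m, a list of three; "dr": the turn, a rotation vector about the tool's x, y, z in degrees, a list of three. In form: {"gripper": [gripper, ...], "xyz": [[dx, dy, dz], ...], "dr": [[rx, ry, rz], ...]}. A call has 1 to 10 rows; each row is the pose to reach, as a shift and turn from the pose commanded when the call began, along the tool's axes at that moment; what a row does not reach only later rows make up. A row lasts 1/8 s, in which the tool goes at most 62.5 mm and 10.7 degrees, less where a joint would pass 70% of its speed; a pose out of reach is approached as far as the arm can. A call with a gripper value outside its range is refused whole. The fingers move at their own pace and stop on an object; the grip force is fixed at half the most. Time passes only in rows, so rows that repeat a pose let the fingers close. It gives the time, the measured TCP pose, the force and the opening at its end, in the units of the state.
- robot.read_state(): the state, without advancing time (a new reading comes with each control period).
- eyes.snapshot(name): name is "side" or "top" or "wrist"; returns the picture (480x640x3 uint8, red, green, blue); there is no depth.
- eyes.camera_model(name): a dict with "mtx" (3x3 intrinsics, pixels), "R" (3x3) and "t" (3): a world point X has camera coordinates R X + t. Camera axes: x right, y down, z forward; pixel columns grow to the right and rows downward; lengths in mm; the calibration is good to about 2 mm. A picture is of the moment at which its call begins: read the wrist's pose just before it. camera_model takes no time and is no camera call; for the wrist camera it gives the pose at the moment of the call.
- robot.sign_off(): hands the job in, once; it reports no verdict.
Trained networks look in the newest picture that a camera, given by its name, has taken for a name from the list of things; names that differ only in an ending like _2 or _b are one class to them, and where a whole thing is asked for, a point or a joint stands for the part that bears it (a point fixed in the world has none). Each returns a list of dicts, best first, with "p" (0 to 1); they miss things now and then, are a little off and sometimes report something else, mostly with a low value. They report only what shows in the picture. A call takes as long as a camera call.
- models.find_in(camera, label): "point" ([column, row] in pixels, amid what is visible of it).
- models.place_of(camera, label): "point" ([column, row] in pixels: a listed point, or the origin of a listed thing).
The state is a dict: "clock": time; "qpos": joint angles; "qd": joint speeds; "effort": joint torques, N m; "tool_pos": TCP position; "eef_rot": TCP orientation; "ft_force": force on the tool from outside, world axes, zero at the start; "ft_torque": the same for the moment, N m; "gripper_width": finger opening in mm.
Only numpy, scipy, OpenCV 4.12 (cv2) and the standard library are available. Lean on these libraries where they do the work, as an engineer would, in place of code of your own. Each camera call takes 0.05 s, during which the arm holds its last target.

## Working session

There is one attempt and no reset: what is moved stays moved. The work goes in short steps, Python scripts to look and compute and a tool call to move; the robot and the scene stay as the last step left them, time stands still between calls to the robot, and variables do not carry over. Pictures are saved under pics/ and viewed, and the job is handed in when it is done.

Besides the shell and the picture viewer there is one more tool, called after ">>>" as name(argument=value, ...) on one line, values as JSON. move_arm: Moves the arm, as the interface text tells. Its arguments: {"type":"object","properties":{"gripper":{"type":"array"},"xyz":{"type":"array"},"dr":{"type":"array"}},"required":["gripper","xyz","dr"]}

```bash
mkdir -p pics; ls
cat > h.py <<'E'
import numpy as np, cv2
from station import robot, eyes, models
def snap(n,f):
    im=eyes.snapshot(n); cv2.imwrite('pics/'+f,im[:,:,::-1]); return im
def ray(n,px,z,cm=None):
    c=cm or eyes.camera_model(n); R=np.array(c['R']);t=np.array(c['t']);K=np.array(c['mtx'])
    d=R.T@np.linalg.inv(K)@np.array([px[0],px[1],1.]); o=-R.T@t
    return o+d*(z-o[2])/d[2]
def proj(n,X,cm=None):
    c=cm or eyes.camera_model(n); R=np.array(c['R']);t=np.array(c['t']);K=np.array(c['mtx'])
    p=K@(R@np.array(X)+t); return p[:2]/p[2]
E
python3 - <<'E'
from h import *
s=robot.read_state();print(s)
snap('top','top1.png');
for l,z in [('stop_top',112),('left_ear',100),('right_ear',100),('start_button_top',92),('stop_box',0),('start_box',0),('jog_box',0)]:
    r=models.place_of('top',l)[:2]
    print(l,[(round(q['p'],2),np.round(q['point'],1),np.round(ray('top',q['point'],z),1)) for q in r])
snap('side','side1.png')
for l in ['stop_top','left_ear','right_ear','start_button_top']:
    r=models.place_of('side',l)[:2]
    print(l,[(round(q['p'],2),np.round(q['point'],1)) for q in r])
print(robot.read_state()['clock'])
E
```

```text
pics
{'clock': 0.0, 'qpos': array([-1.3006496 ,  0.31177048,  0.01397411,  1.51306832, -0.00439709,
        1.31917843, -0.02723503]), 'qd': array([ 8.52307401e-04,  6.48951813e-04, -4.61135301e-04, -8.22348324e-05,
        2.47007697e-04, -1.39813995e-04, -1.00996128e-04]), 'effort': array([ 1.07921778e-04, -3.79920030e+01,  1.46371108e-01, -2.30584896e+01,
        1.21685554e-02,  1.36735864e-02, -4.74584255e-06]), 'tool_pos': array([168.51549254, 522.81771036, 244.19183978]), 'eef_rot': array([[ 3.06759453e-01,  9.51786859e-01, -6.42834161e-04],
       [ 9.51784070e-01, -3.06760111e-01, -2.30595131e-03],
       [-2.39197003e-03,  9.55330468e-05, -9.99997135e-01]]), 'ft_force': array([ 0.38171781,  0.12565205, -0.01328924]), 'ft_torque': array([ 0.0021003 ,  0.04495643, -0.04121974]), 'gripper_width': 84.86685203280888}
stop_top [(0.63, array([312.3, 244.3]), array([520.3, -31.1, 112. ]))]
left_ear [(0.83, array([289.8, 254.6]), array([501.9,  12.6, 100. ]))]
right_ear [(0.86, array([328.4, 240. ]), array([531.6, -62.6, 100. ])), (0.4, array([310.9, 251.5]), array([508.4, -28.5, 100. ]))]
start_button_top [(0.77, array([430.6, 233.7]), array([ 547.9, -265.4,   92. ])), (0.58, array([309.6, 249.1]), array([514.7, -25.9,  92. ]))]
stop_box [(0.79, array([309. , 257.6]), array([514. , -24.3,   0. ])), (0.73, array([439.5, 158.7]), array([ 737.4, -309.2,    0. ]))]
start_box [(0.75, array([416.7, 245.9]), array([ 541.4, -253.8,    0. ])), (0.35, array([443.7, 160.6]), array([ 733.1, -318.3,    0. ]))]
jog_box [(0.7, array([174.1, 259.4]), array([507.7, 260.9,   0. ]))]
stop_top [(0.7, array([309.9, 236.8]))]
left_ear [(0.8, array([291.4, 232.1])), (0.55, array([311. , 250.7]))]
right_ear [(0.92, array([325.9, 248. ]))]
start_button_top [(0.77, array([398.1, 324.2])), (0.48, array([295., 233.]))]
0.65
```

View pics/top1.png

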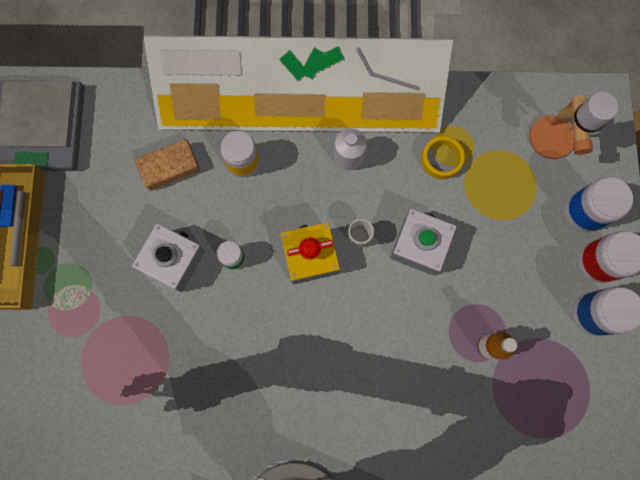

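View pics/side1.png

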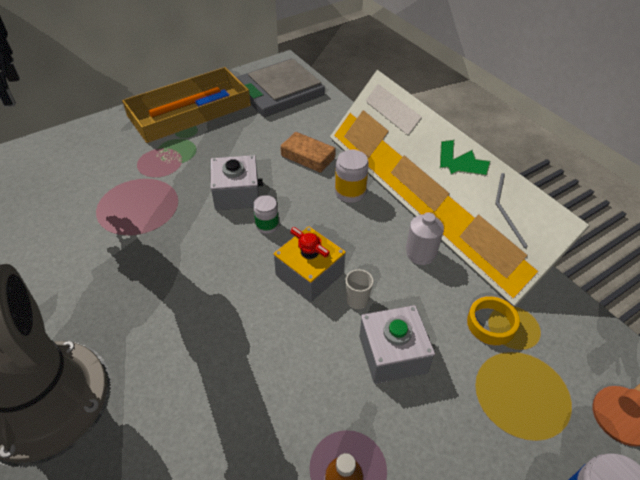

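Run:
```python
from h import *
from scipy.optimize import least_squares
im={n:cv2.imread(f'pics/{n}1.png') for n in('top','side')}
cm={n:eyes.camera_model(n) for n in im}
a=im['top'][185:325,240:480]; b=im['side'][200:380,230:450]
a=cv2.resize(a,None,fx=3,fy=3,interpolation=cv2.INTER_CUBIC);b=cv2.resize(b,None,fx=3,fy=3,interpolation=cv2.INTER_CUBIC)
cv2.imwrite('pics/a.png',a);cv2.imwrite('pics/b.png',b)
# yellow box top quad in top image
h=cv2.cvtColor(im['top'],cv2.COLOR_BGR2HSV)
m=((h[...,0]>18)&(h[...,0]<35)&(h[...,1]>120)&(h[...,2]>80)).astype(np.uint8)
m2=np.zeros_like(m);m2[215:290,270:350]=m[215:290,270:350]
pts=np.argwhere(m2)[:,::-1].astype(float)
W=np.array([ray('top',p,70,cm['top'])[:2] for p in pts]).astype(np.float32)
r=cv2.minAreaRect(W);print('yellow rect',r)
# red
m3=(((h[...,0]<8)|(h[...,0]>172))&(h[...,1]>130)&(h[...,2]>70)).astype(np.uint8);q=np.zeros_like(m3);q[215:290,270:350]=m3[215:290,270:350]
W=np.array([ray('top',p,106,cm['top'])[:2] for p in np.argwhere(q)[:,::-1]]).astype(np.float32)
print('red rect',cv2.minAreaRect(W))
def tri(pa,pb):
    f=lambda X:np.r_[proj('top',X,cm['top'])-pa,proj('side',X,cm['side'])-pb]
    s=least_squares(f,[520,-30,90]);return s.x,s.fun
for l,pa,pb in [('st',(312.3,244.3),(309.9,236.8)),('le',(289.8,254.6),(291.4,232.1)),('re',(328.4,240),(325.9,248)),('green',(430.6,233.7),(398.1,324.2))]:
    print(l,tri(np.array(pa),np.array(pb)))
for n in cm: print(n,-np.array(cm[n]['R']).T@np.array(cm[n]['t']))
```

```text
yellow rect ((515.8642578125, -26.029457092285156), (101.62107849121094, 100.40444946289062), 13.589174270629883)
red rect ((514.3593139648438, -25.821483612060547), (84.47378540039062, 40.96836471557617), 81.34386444091797)
st (array([517.36833395, -30.40883348, 117.26317911]), array([-0.3736111 ,  0.96105786,  0.94949761, -0.27267039]))
le (array([501.68813733,  12.72153059,  99.24553424]), array([-0.05897408,  0.15944749,  0.15955902, -0.04517201]))
re (array([529.72241096, -62.2931589 , 108.02147865]), array([-0.0441174 ,  0.10994222,  0.10725943, -0.03108867]))
green (array([ 541.23282224, -261.09391457,  103.67522566]), array([-0.91401435,  2.00326788,  1.76806619, -0.53278384]))
top [ 295.36577018  -31.33117007 1228.73774941]
side [ 157.5128955  -580.94864594  855.39329039]
```

View pics/a.png

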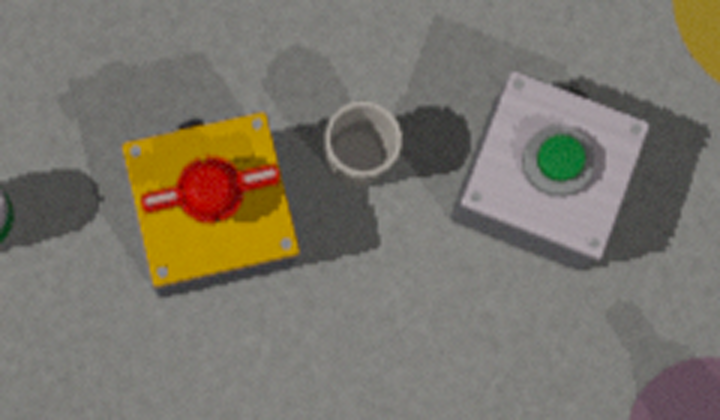

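View pics/b.png

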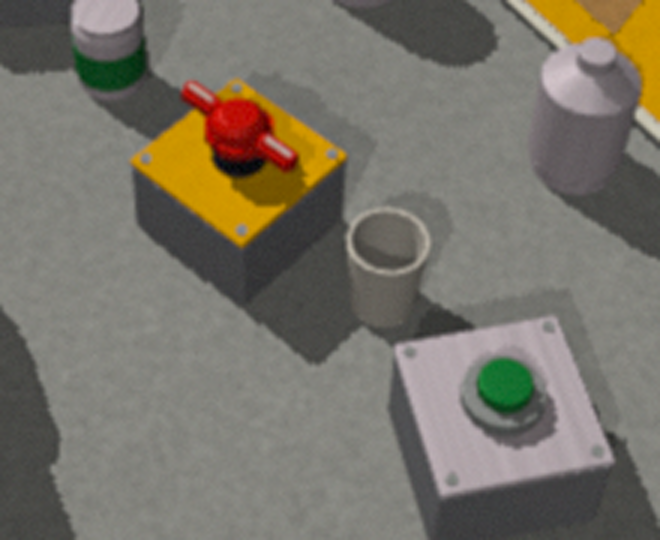

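```bash
cat >> h.py <<'E'
def shift(target,yaw=None,st=None):
    s=st or robot.read_state(); R=np.array(s['eef_rot'])
    print('shift m',np.round(R.T@(np.array(target)-s['tool_pos'])/1000,4))
    if yaw is not None:
        # desired: tool x at world angle yaw, z down
        c,n=np.cos(yaw),np.sin(yaw); D=np.array([[c,n,0],[n,-c,0],[0,0,-1.]])
        from scipy.spatial.transform import Rotation as Ro
        print('dr deg',np.round(Ro.from_matrix(R.T@D).as_rotvec(degrees=True),2))
E
python3 - <<'E'
from h import *
shift([515,-26,245],0.22)
shift([460,-26,245],0.22)
for p in [(427.3,237.7),(430.6,233.7)]: print(ray('top',p,92))
E
```

```text
shift m [-4.168e-01  4.982e-01  3.000e-04]
dr deg [-0.000e+00 -1.000e-02  5.953e+01]
shift m [-4.337e-01  4.458e-01  3.000e-04]
dr deg [-0.000e+00 -1.000e-02  5.953e+01]
[ 539.69662703 -258.62273757   92.        ]
[ 547.86463712 -265.41737878   92.        ]
```

>>> move_arm(gripper=[0, 0, 0, 0, 0, 0, 0, 0, 0, 0], xyz=[[-0.04, 0.041, 0], [-0.08, 0.082, 0], [-0.12, 0.123, 0], [-0.16, 0.164, 0], [-0.2, 0.205, 0], [-0.243, 0.25, 0], [-0.286, 0.294, 0], [-0.33, 0.339, 0], [-0.375, 0.385, 0], [-0.415, 0.426, 0]], dr=[[0, 0, 6], [0, 0, 12], [0, 0, 18], [0, 0, 24], [0, 0, 30], [0, 0, 36], [0, 0, 42], [0, 0, 48], [0, 0, 54], [0, 0, 59.5]])

```text
clock: 1.9
tool_pos: [447.7, -4.0, 245.8]
eef_rot: [[0.976, 0.216, 0.002], [0.216, -0.976, 0.001], [0.002, -0.0, -1.0]]
ft_force: [0.1, 0.6, 0.1]
gripper_width: 0.2
```

Run:
```python
from h import *
s=robot.read_state();print(s['clock'],s['tool_pos'],s['eef_rot'],s['gripper_width'],s['qpos'])
cm=eyes.camera_model('wrist')
snap('wrist','w1.png')
for l,z in [('stop_top',112),('left_ear',100),('right_ear',100),('stop_box',0)]:
    r=models.place_of('wrist',l)[:2]
    print(l,[(round(q['p'],2),np.round(q['point'],1),np.round(ray('wrist',q['point'],z,cm),1)) for q in r])
R=np.array(cm['R']);print('cam',-R.T@np.array(cm['t']),R[2])
shift([515,-26,180],0.22)
```

```text
1.9 [447.72533572  -3.95926733 245.82233983] [[ 9.76430949e-01  2.15823041e-01  1.73669904e-03]
 [ 2.15821793e-01 -9.76432374e-01  8.78762531e-04]
 [ 1.88542637e-03 -4.83233432e-04 -9.99998106e-01]] 0.21600246475137638 [-0.61786906  0.1032581   0.6469336   1.78963216 -0.0660957   1.2683666
  0.26363682]
stop_top [(0.72, array([403.4, 281.1]), array([520.1, -29.8, 112. ]))]
left_ear [(0.84, array([393.7, 231.4]), array([504.5,   5.8, 100. ])), (0.41, array([401.5, 309.6]), array([529.9, -59.9, 100. ]))]
right_ear [(0.55, array([402.7, 311.6]), array([531.4, -61.5, 100. ]))]
stop_box [(0.7, array([379.3, 238.9]), array([517.4, -26.8,   0. ]))]
cam [432.62957309  63.16714382 374.8358046 ] [ 0.06126917 -0.26828653 -0.9613888 ]
shift m [0.0614 0.0388 0.0651]
dr deg [-0.05  0.02  0.05]
```

View pics/w1.png

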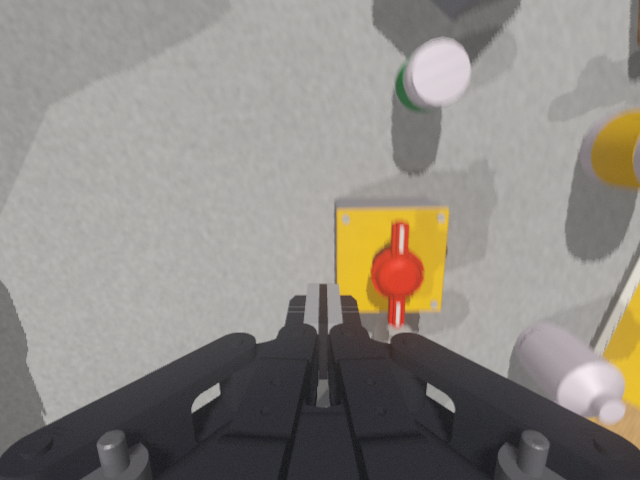

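Run:
```python
from h import *
cm=eyes.camera_model('wrist')
im=cv2.imread('pics/w1.png');h=cv2.cvtColor(im,cv2.COLOR_BGR2HSV)
m=(((h[...,0]<8)|(h[...,0]>172))&(h[...,1]>130)&(h[...,2]>70)).astype(np.uint8)
P=np.argwhere(m[180:345,350:440])[:,::-1]+[350,180]
print(P.min(0),P.max(0))
for p,z in [((398,273),103),((400,222),106),((397,327),106),((394,223),100),((404,326),100)]: print(p,ray('wrist',p,z,cm))
m=((h[...,0]>18)&(h[...,0]<35)&(h[...,1]>120)&(h[...,2]>80)).astype(np.uint8)
P=np.argwhere(m[195:330,325:460])[:,::-1]+[325,195]
W=np.array([ray('wrist',p,70,cm)[:2] for p in P]).astype(np.float32)
print(cv2.minAreaRect(W))
print('K',cm['mtx'])
a=ray('wrist',(400,222),106,cm)-ray('wrist',(397,327),106,cm);print(a,np.degrees(np.arctan2(-a[0],a[1])))
```

```text
[372 223] [422 325]
(398, 273) [515.23274709 -24.23970044 103.        ]
(400, 222) [504.05997532  18.08459934 106.        ]
(397, 327) [527.08451161 -70.81687309 106.        ]
(394, 223) [501.22968549  15.18461946 100.        ]
(404, 326) [534.89901589 -71.58970552 100.        ]
((515.8778686523438, -26.90203857421875), (99.76229095458984, 100.4947280883789), 13.2963228225708)
K [[352.03229058   0.         322.7384225 ]
 [  0.         352.03229058 239.9181411 ]
 [  0.           0.           1.        ]]
[-23.02453629  88.90147243   0.        ] 14.519964510403343
```

Run:
```python
from h import *
s=robot.read_state();print(s['clock'],s['tool_pos'],s['ft_force'])
shift([516,-26.5,140],0.235)
```

```text
2.15 [446.67004243  -1.61625595 245.2010036 ] [-0.79964556  0.49952231 -0.74573492]
shift m [0.0622 0.0396 0.1051]
dr deg [-0.05  0.02 -0.81]
```

>>> move_arm(gripper=[0, 0, 0, 0, 0, 0], xyz=[[0.02, 0.013, 0.01], [0.045, 0.028, 0.03], [0.062, 0.0395, 0.06], [0.062, 0.0395, 0.09], [0.062, 0.0395, 0.105], [0.062, 0.0395, 0.105]], dr=[[0, 0, -0.8], [0, 0, -0.8], [0, 0, -0.8], [0, 0, -0.8], [0, 0, -0.8], [0, 0, -0.8]])

```text
clock: 2.9
tool_pos: [515.0, -25.5, 139.5]
eef_rot: [[0.972, 0.235, -0.002], [0.235, -0.972, 0.001], [-0.002, -0.001, -1.0]]
ft_force: [0.2, -0.2, 1.0]
gripper_width: -0.1
```

Run:
```python
from h import *
snap('side','s2.png');im=snap('wrist','w2.png')
b=cv2.imread('pics/s2.png')[180:330,230:430];cv2.imwrite('pics/s2c.png',cv2.resize(b,None,fx=4,fy=4,interpolation=cv2.INTER_CUBIC))
s=robot.read_state();print(s['clock'],s['tool_pos'],s['ft_force'])
shift([516,-26.5,115],0.235)
```

```text
3.0 [516.6027808  -26.37978189 141.29699672] [ 0.11312839 -0.23637585  0.8724769 ]
shift m [-0.0007 -0.      0.0263]
dr deg [-0.01 -0.11  0.06]
```

View pics/s2c.png

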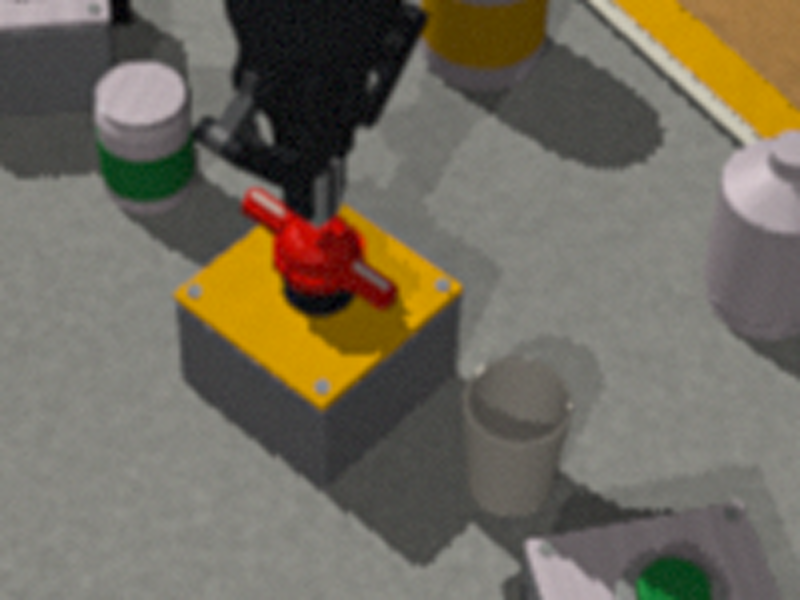

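View pics/w2.png

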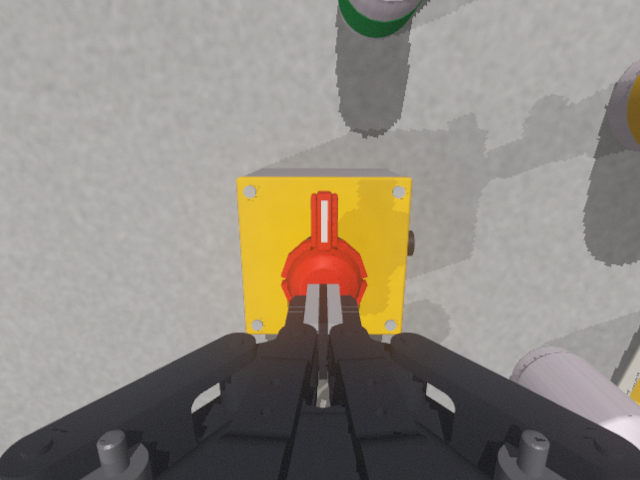

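>>> move_arm(gripper=[0, 0, 0, 0, 0], xyz=[[0, 0, 0.01], [0, 0, 0.014], [0, 0, 0.018], [0, 0, 0.022], [0, 0, 0.022]], dr=[[0, 0, 0], [0, 0, 0], [0, 0, 0], [0, 0, 0], [0, 0, 0]])

```text
clock: 3.62
tool_pos: [516.2, -27.0, 120.1]
eef_rot: [[0.973, 0.232, 0.001], [0.232, -0.973, 0.002], [0.001, -0.001, -1.0]]
ft_force: [-2.2, 0.4, 4.0]
gripper_width: 0.1
```

>>> move_arm(gripper=[0, 0, 0, 0], xyz=[[0, 0, 0.003], [0, 0, 0.005], [0, 0, 0.006], [0, 0, 0.006]], dr=[[0, 0, 0], [0, 0, 0], [0, 0, 0], [0, 0, 0]])

```text
clock: 4.12
tool_pos: [516.4, -27.1, 114.9]
eef_rot: [[0.973, 0.232, 0.001], [0.232, -0.973, 0.002], [0.001, -0.001, -1.0]]
ft_force: [-5.5, 0.9, 16.5]
gripper_width: -0.0
```

>>> move_arm(gripper=[0, 0, 0, 0, 0], xyz=[[0, 0, 0], [0, 0, -0.015], [0, 0, -0.035], [0, 0, -0.045], [0, 0, -0.045]], dr=[[0, 0, 0], [0, 0, 0], [0, 0, 0], [0, 0, 0], [0, 0, 0]])

```text
clock: 4.75
tool_pos: [516.5, -27.2, 157.8]
eef_rot: [[0.973, 0.232, 0.002], [0.232, -0.973, 0.0], [0.002, 0.0, -1.0]]
ft_force: [0.0, 0.2, -0.1]
gripper_width: -0.2
```

Run:
```python
from h import *
snap('side','s3.png')
b=cv2.imread('pics/s3.png')[180:330,230:430];cv2.imwrite('pics/s3c.png',cv2.resize(b,None,fx=4,fy=4,interpolation=cv2.INTER_CUBIC))
s=robot.read_state();print(s['clock'],s['tool_pos'],s['ft_force'],s['qpos'])
yaw=.235;c,n=np.cos(yaw),np.sin(yaw);C=np.array([516,-26.5])
for bx,by,z in [(-32,38,160),(-32,38,98),(-6,38,98),(14,38,98)]:
    t=C+np.array([c*bx-n*by,n*bx+c*by]);print(t,z);shift([*t,z],yaw)
```

```text
4.8 [515.94759494 -27.04485434 157.11717184] [-0.45672667 -0.08951549  0.2564139 ] [-0.48778028  0.35554105  0.65164588  1.75553531 -0.23796531  1.11053546
  0.47500989]
[476.03150763   3.00456943] 160
shift m [-0.0318 -0.0385 -0.0029]
dr deg [-0.01  0.   -0.02]
[476.03150763   3.00456943] 98
shift m [-0.0318 -0.0385  0.0591]
dr deg [-0.01  0.   -0.02]
[501.3168805    9.05848706] 98
shift m [-0.0058 -0.0385  0.0591]
dr deg [-0.01  0.   -0.02]
[520.76716733  13.71534677] 98
shift m [ 0.0142 -0.0385  0.0591]
dr deg [-0.01  0.   -0.02]
```

View pics/s3c.png

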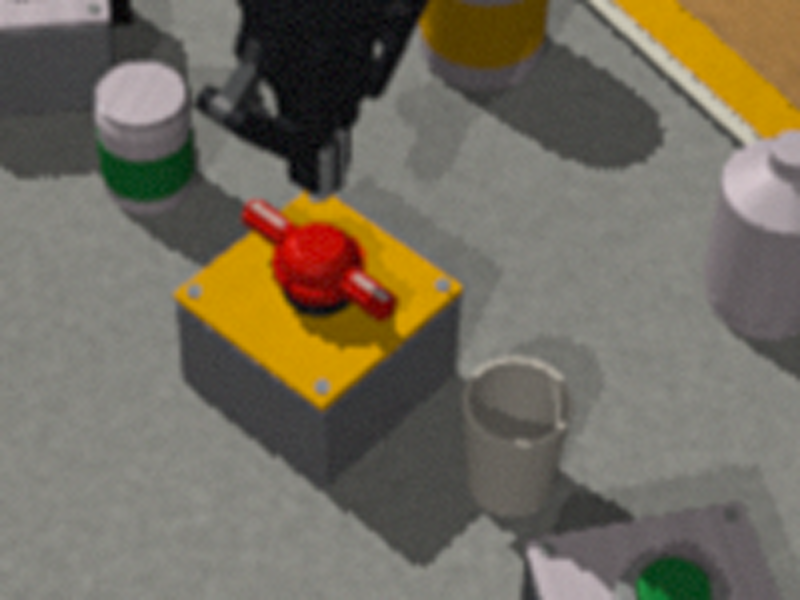

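>>> move_arm(gripper=[0, 0, 0, 0, 0, 0, 0], xyz=[[-0.016, -0.019, 0], [-0.033, -0.0385, 0], [-0.033, -0.0385, 0], [-0.033, -0.0385, 0.02], [-0.033, -0.0385, 0.045], [-0.033, -0.0385, 0.063], [-0.033, -0.0385, 0.063]], dr=[[0, 0, 0], [0, 0, 0], [0, 0, 0], [0, 0, 0], [0, 0, 0], [0, 0, 0], [0, 0, 0]])

```text
clock: 5.68
tool_pos: [474.0, 1.9, 92.8]
eef_rot: [[0.973, 0.232, -0.004], [0.232, -0.973, -0.001], [-0.004, 0.001, -1.0]]
ft_force: [0.0, -0.1, 0.6]
gripper_width: -0.1
```

Run:
```python
from h import *
snap('side','s4.png')
b=cv2.imread('pics/s4.png')[180:330,230:430];cv2.imwrite('pics/s4c.png',cv2.resize(b,None,fx=4,fy=4,interpolation=cv2.INTER_CUBIC))
im=snap('wrist','w4.png')
s=robot.read_state();print(s['clock'],s['tool_pos'],s['ft_force'])
```

```text
5.775 [475.60745473   2.03830716  94.48353858] [ 0.19319781 -0.25484037  0.38703777]
```

View pics/s4c.png

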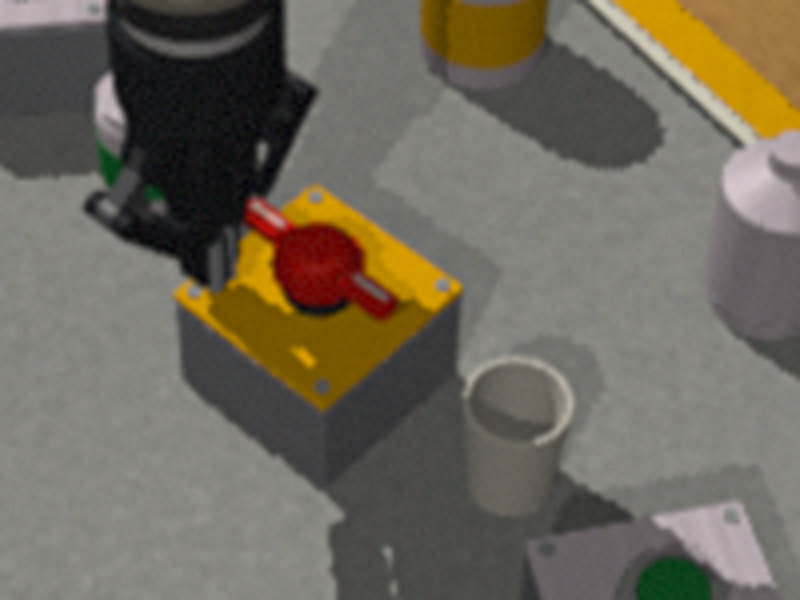

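View pics/w4.png

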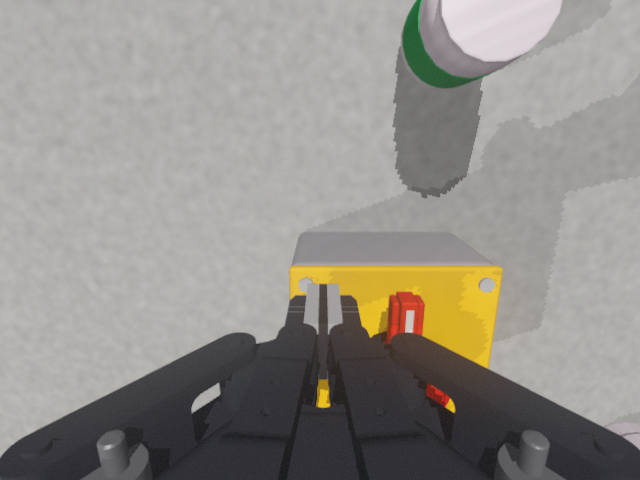

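>>> move_arm(gripper=[0, 0, 0, 0, 0, 0], xyz=[[0.006, 0, 0], [0.01, 0, 0], [0.013, 0, 0], [0.016, 0, 0], [0.019, 0, 0], [0.022, 0, 0]], dr=[[0, 0, 0], [0, 0, 0], [0, 0, 0], [0, 0, 0], [0, 0, 0], [0, 0, 0]])

```text
clock: 6.52
tool_pos: [495.7, 8.1, 94.1]
eef_rot: [[0.973, 0.233, -0.002], [0.233, -0.973, 0.001], [-0.002, -0.001, -1.0]]
ft_force: [-3.4, 0.9, 2.6]
gripper_width: 0.4
```

Run:
```python
from h import *
im=snap('wrist','w5.png')
snap('side','s5.png')
b=cv2.imread('pics/s5.png')[180:330,230:430];cv2.imwrite('pics/s5c.png',cv2.resize(b,None,fx=4,fy=4,interpolation=cv2.INTER_CUBIC))
s=robot.read_state();print(s['clock'],s['tool_pos'],s['ft_force'])
```

```text
6.625 [496.73489986   8.22995886  94.22662366] [-1.54811218  0.7180556   1.1323226 ]
```

View pics/s5c.png

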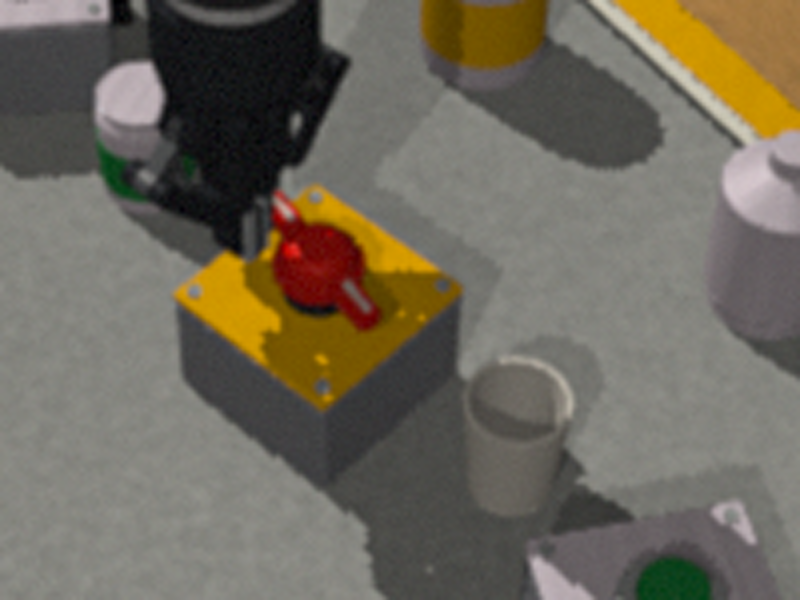

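View pics/w5.png

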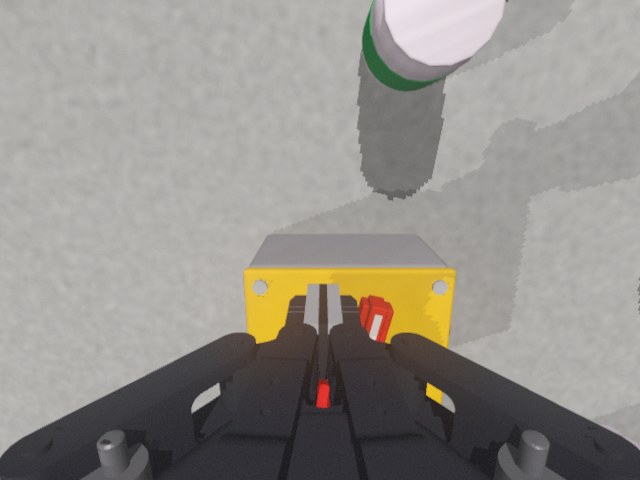

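The ear has turned about 0.3 rad and the head is still in, so I keep pushing.

>>> move_arm(gripper=[0, 0, 0, 0, 0, 0], xyz=[[0.002, 0, 0], [0.004, 0, 0], [0.006, 0, 0], [0.008, 0, 0], [0.01, 0, 0], [0.011, 0, 0]], dr=[[0, 0, 0], [0, 0, 0], [0, 0, 0], [0, 0, 0], [0, 0, 0], [0, 0, 0]])

```text
clock: 7.38
tool_pos: [507.3, 9.9, 94.2]
eef_rot: [[0.973, 0.232, 0.0], [0.232, -0.973, -0.001], [0.0, 0.001, -1.0]]
ft_force: [-1.8, -0.5, -0.5]
gripper_width: -0.1
```

Run:
```python
from h import *
snap('side','s6.png')
b=cv2.imread('pics/s6.png')[180:330,230:430];cv2.imwrite('pics/s6c.png',cv2.resize(b,None,fx=4,fy=4,interpolation=cv2.INTER_CUBIC))
s=robot.read_state();print(s['clock'],s['tool_pos'],s['ft_force'])
```

```text
7.425 [507.38569057  10.03003431  94.25072702] [-1.11299506 -0.15611383  0.88261583]
```

View pics/s6c.png

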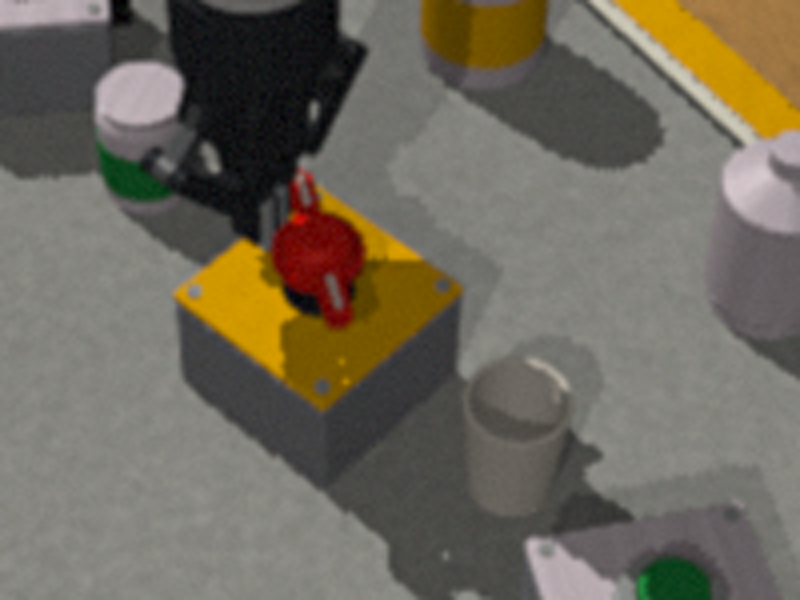

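The head has popped out; now back off and rise.

>>> move_arm(gripper=[0, 0, 0, 0, 0, 0, 0, 0], xyz=[[-0.01, 0, 0], [-0.025, 0, 0], [-0.036, 0, 0], [-0.036, 0, 0], [-0.036, 0, -0.03], [-0.036, 0, -0.07], [-0.036, 0, -0.1], [-0.036, 0, -0.1]], dr=[[0, 0, 0], [0, 0, 0], [0, 0, 0], [0, 0, 0], [0, 0, 0], [0, 0, 0], [0, 0, 0], [0, 0, 0]])

```text
clock: 8.43
tool_pos: [474.8, 2.0, 197.0]
eef_rot: [[0.973, 0.233, 0.007], [0.233, -0.973, 0.001], [0.007, 0.001, -1.0]]
ft_force: [0.0, 0.1, -0.3]
gripper_width: 0.2
```

Run:
```python
from h import *
t=snap('top','t7.png'); cm=eyes.camera_model('top')
snap('side','s7.png')
h=cv2.cvtColor(cv2.imread('pics/top1.png'),cv2.COLOR_BGR2HSV)
m=((h[...,0]>55)&(h[...,0]<85)&(h[...,1]>130)&(h[...,2]>60)).astype(np.uint8)
P=np.argwhere(m[210:260,405:450])[:,::-1]+[405,210]
print('green top cen',P.mean(0),P.min(0),P.max(0),ray('top',(P.min(0)+P.max(0))/2,90,cm))
c2=eyes.camera_model('side')
h=cv2.cvtColor(cv2.imread('pics/side1.png'),cv2.COLOR_BGR2HSV)
m=((h[...,0]>55)&(h[...,0]<85)&(h[...,1]>130)&(h[...,2]>60)).astype(np.uint8)
P=np.argwhere(m[305:350,375:425])[:,::-1]+[375,305]
print('green side',P.min(0),P.max(0),ray('side',(P.min(0)+P.max(0))/2,90,c2))
# start box top corners in top image
for p in [(514/3+240,73/3+185),(648/3+240,122/3+185),(602/3+240,258/3+185),(475/3+240-3,205/3+185)]: print(ray('top',p,70,cm))
b=cv2.imread('pics/s7.png')[180:380,230:480];cv2.imwrite('pics/s7c.png',cv2.resize(b,None,fx=3,fy=3,interpolation=cv2.INTER_CUBIC))
s=robot.read_state();print(s['clock'],s['tool_pos'],s['ft_force'])
```

```text
green top cen [426.6827957 237.1344086] [419 230] [434 244] [ 541.53213893 -257.47490678   90.        ]
green side [389 320] [407 336] [ 540.21513568 -260.08988238   90.        ]
[ 603.22281557 -232.18815795   70.        ]
[ 569.89504214 -322.05168079   70.        ]
[ 476.69986405 -287.73497161   70.        ]
[ 511.77549105 -197.81998282   70.        ]
8.525 [472.22723844   2.23007032 194.09859915] [-0.29274314 -0.1151967  -0.48603084]
```

View pics/s7c.png

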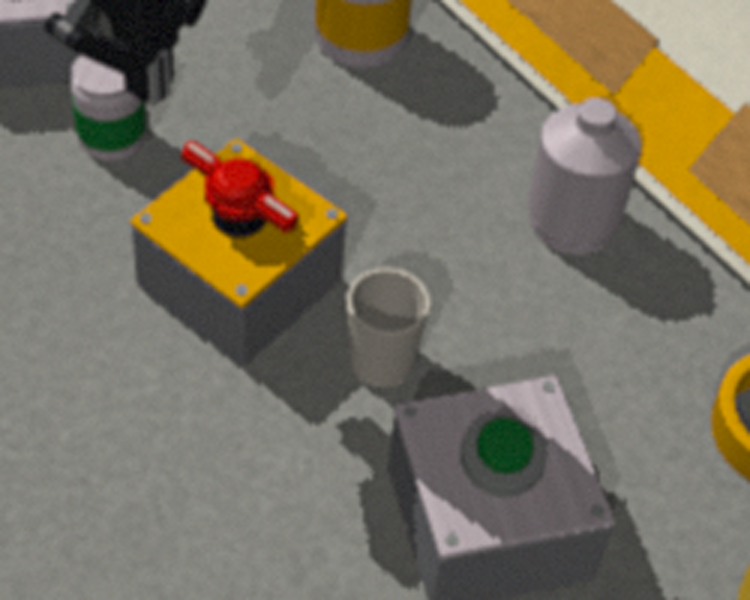

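Run:
```python
from h import *
shift([540.7,-259,195]); shift([540.7,-259,112])
```

```text
shift m [ 0.0058  0.27   -0.0009]
shift m [0.0057 0.27   0.0821]
```

>>> move_arm(gripper=[0, 0, 0, 0, 0, 0, 0, 0, 0, 0], xyz=[[0, 0.03, 0], [0.001, 0.07, 0], [0.002, 0.115, 0], [0.003, 0.16, 0], [0.004, 0.205, 0], [0.005, 0.245, 0], [0.0058, 0.27, 0], [0.0058, 0.27, 0.03], [0.0058, 0.27, 0.065], [0.0058, 0.27, 0.075]], dr=[[0, 0, 0], [0, 0, 0], [0, 0, 0], [0, 0, 0], [0, 0, 0], [0, 0, 0], [0, 0, 0], [0, 0, 0], [0, 0, 0], [0, 0, 0]])

```text
clock: 9.78
tool_pos: [538.1, -257.7, 115.1]
eef_rot: [[0.973, 0.232, -0.007], [0.232, -0.973, 0.003], [-0.006, -0.005, -1.0]]
ft_force: [0.5, -0.6, -1.5]
gripper_width: 0.1
```

Run:
```python
from h import *
snap('side','s8.png');snap('wrist','w8.png')
b=cv2.imread('pics/s8.png')[230:400,320:520];cv2.imwrite('pics/s8c.png',cv2.resize(b,None,fx=3,fy=3,interpolation=cv2.INTER_CUBIC))
s=robot.read_state();print(s['clock'],s['tool_pos'],s['ft_force'],s['qpos'])
shift([540.7,-259,106])
```

```text
9.875 [ 539.34592537 -258.52474998  117.26953939] [-0.61302041 -1.10167589 -0.55756809] [-0.04429612  0.58310275  0.6905911   1.57000842 -0.39598494  1.1370413
  0.96953991]
shift m [0.0012 0.0008 0.0113]
```

View pics/s8c.png

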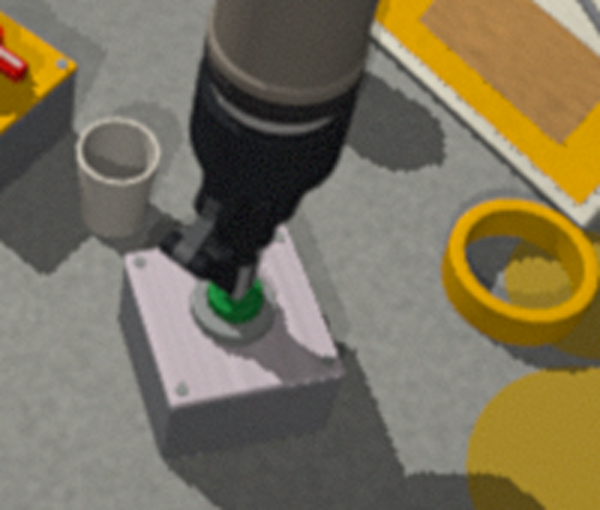

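View pics/w8.png

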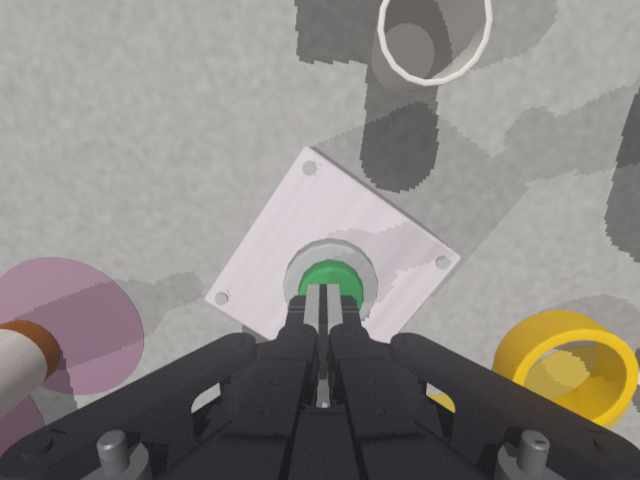

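>>> move_arm(gripper=[0, 0, 0, 0, 0, 0, 0], xyz=[[0.001, 0, 0.006], [0.001, 0, 0.01], [0.001, 0, 0.013], [0.001, 0, 0.016], [0.001, 0, 0.018], [0.001, 0, 0.018], [0.001, 0, 0.018]], dr=[[0, 0, 0], [0, 0, 0], [0, 0, 0], [0, 0, 0], [0, 0, 0], [0, 0, 0], [0, 0, 0]])

```text
clock: 10.75
tool_pos: [541.8, -259.2, 101.8]
eef_rot: [[0.973, 0.233, 0.001], [0.233, -0.973, -0.0], [0.001, 0.0, -1.0]]
ft_force: [0.7, 0.8, 3.1]
gripper_width: -0.4
```

>>> move_arm(gripper=[0, 0, 0, 0], xyz=[[0, 0, 0.002], [0, 0, 0.003], [0, 0, 0.003], [0, 0, 0.003]], dr=[[0, 0, 0], [0, 0, 0], [0, 0, 0], [0, 0, 0]])

```text
clock: 11.25
tool_pos: [541.8, -259.2, 100.1]
eef_rot: [[0.973, 0.232, 0.001], [0.232, -0.973, 0.0], [0.001, 0.0, -1.0]]
ft_force: [-2.4, 2.2, 11.6]
gripper_width: -0.1
```

Bottomed: 11.6 N at 100.1 mm. Now I let go.

>>> move_arm(gripper=[0, 0, 0, 0, 0, 0, 0, 0], xyz=[[0, 0, 0], [0, 0, -0.02], [0, 0, -0.05], [0, 0, -0.1], [0, 0, -0.13], [0, 0, -0.15], [0, 0, -0.15], [0, 0, -0.15]], dr=[[0, 0, 0], [0, 0, 0], [0, 0, 0], [0, 0, 0], [0, 0, 0], [0, 0, 0], [0, 0, 0], [0, 0, 0]])

```text
clock: 12.25
tool_pos: [540.8, -258.6, 246.6]
eef_rot: [[0.973, 0.232, -0.002], [0.232, -0.973, 0.001], [-0.002, -0.002, -1.0]]
ft_force: [-0.1, 0.4, -1.0]
gripper_width: -0.1
```

Run:
```python
from h import *
snap('side','s9.png')
s=robot.read_state();print(s['clock'],s['tool_pos'],s['ft_force'])
```

```text
12.3 [ 540.71450601 -258.50188642  246.40214006] [ 0.48457454  0.84293725 -1.55166835]
```

View pics/s9.png

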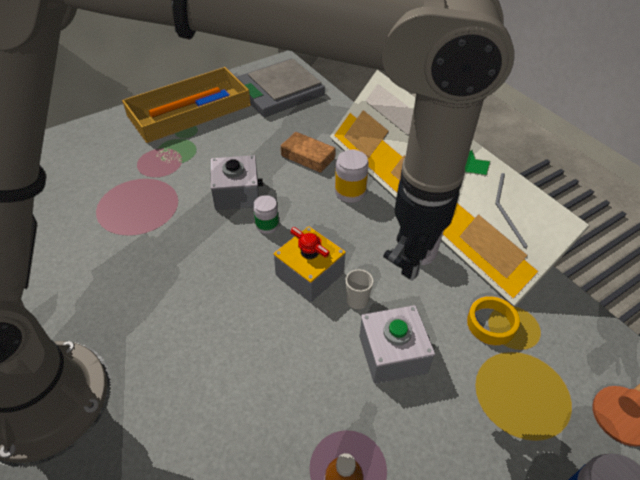

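The side view shows the red button out at rest (310,242), the green out (398,328), the black untouched (232,166), and the loose things it shows where they stood. The gripper hides the gun cup.

```bash
python3 -c "
from h import *
print(robot.sign_off())"
```

```text
the job is handed in; nothing more can be done
None
```

The emergency stop check is done and handed in at 12.3 s on the robot's clock. Sign-off gives no verdict, and the joint values can't be read, so these results come from forces, depths and pictures.

- **Press and latch:** I pushed the red mushroom about 11 mm down, where the force reached 16.5 N. It stayed in after I let go, and the side picture showed it lower.
- **Twist and pop out:** I pushed the left ear's front flank sideways with the shut fingertips. It was still in at about 0.3 rad and had popped out by the end of the push. After I backed off, it had turned back to rest.
- **Green button:** I pressed it about 6 mm, where it bottomed at 11.6 N, then let it come back.
- **Last check:** In the final side picture the red, green and black buttons are out and the loose things it shows stand where they were. The gripper hid the spray-gun cup in that picture. It stood in its place in the picture before the green press, and the arm was never driven to it. The tool was clear at about 246 mm.

No check failed. Position estimates from the cameras differed by a few millimetres, so I centred on the buttons using the agreeing ones. The trained network's green button position was about 9 mm off, and I did not use it.

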